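# Move the hole saws to the other tray in reverse order

### The arm

A 7-joint arm with a two-finger parallel gripper is mounted at the origin on the work surface. World frame = base frame: x ahead of the robot, y to its left, z up, the work surface at z = 0. Lengths are in m, angles in rad, forces in N, time in s.
With the tool pointing down it reaches from about 0.425 to 0.975 m from the base axis. Payload 16.7 kg.
Tool frame: the origin (TCP) lies between the finger pads; the fingertips stand 19 mm ahead of it and the grasp point (between the pads) is the TCP (env.tcp_to_tips is the distance from the TCP to the fingertips, in m); z points along the fingers, y is the line along which they close (so a half turn about z gives the same grasp; the last joint's range is limited). The gripper opens to 85 mm and grips with 20 to 120 N. Pads are 22 mm wide; open, the fingers measure 114 mm over their backs; the gripper's body (76 mm by 85 mm) begins 54 mm behind the grasp point. The pads swing forward as they close: fully open they stand 13 mm farther back than shut.
Start: joints at [-1.26, 0.426, 0.074, 1.606, -0.034, 1.111, -0.067], TCP at [0.3, 0.605, 0.25] pointing down, gripper open.
Joint ranges: [-2.85, 2.85], [-0.5, 2.14], [-1.23, 1.37], [0.21, 2.46], [-1.02, 4.16], [0.16, 2.05], [-2.73, 2.73]. Speed limits (rad/s): [1.89, 1.89, 2.39, 2.39, 3.01, 3.01, 3.01].

### API

Orientations are given as a rotation vector (axis times angle).
In Python, from plant import env, read_camera, ticket gives the robot as it stands.
- The arm moves only by the tool move_arm, never from a script. Its argument "moves" is a list that holds one entry, the list of rows, each a list of 7 numbers: the closure, from -1 (fully open) to 1 (shut), then the shift along the tool's x, y, z in m, then the turn, a rotation vector about the tool's x, y, z in degrees. In form: [[[jaw, tx, ty, tz, rx, ry, rz], ...]]. A call has 1 to 5 rows; each row is the pose to reach, as a shift and turn from the pose commanded when the call began, along the tool's axes at that moment; what a row does not reach only later rows make up. A row lasts 1/10 s, in which the tool goes at most 50 mm and 8.59 degrees, less where a joint would pass 70% of its speed; a pose out of reach is approached as far as the arm can. A call with a gripper value outside its range is refused whole. The fingers move at their own pace and stop on an object; "grip_force" is the grip in N (left out, the last holds). Time passes only in rows, so rows that repeat a pose let the fingers close. It gives the time, the measured TCP pose, the force, the opening and the grip force at its end, in the units of the state.
- env.read_state(): the state, without advancing time (a new reading comes with each control period).
- read_camera(name): name is "scene" or "top"; returns a dict with "frame" (400x640x3 uint8, blue, green, red), "depth" (400x640 float32, m along the optical axis (not along the pixel's ray), 0 where there is no reading), "fx", "fy", "cx", "cy" (pixels), "origin" and "rotation" of the camera in the world. Camera axes: x right, y up, looking along -z (the intrinsics and any distortion apply to the point x, -y, -z); pixel columns grow to the right and rows downward; lengths in m; the calibration is good to about 2 mm. A picture is of the moment at which its call begins.
- ticket.close_job(): hands the job in; it is judged then, once.
The state is a dict: "time_s": time; "q": joint angles; "qvel": joint speeds; "joint_torque": joint torques, N m; "tool_pos": TCP position; "eef_rot": TCP orientation; "force": force on the tool from outside, world axes, zero at the start; "moment": the same for the moment, N m; "opening": opening from 0.0 (shut) to 1.0 (fully open); "grip_force": force on a finger pad.
Only numpy, scipy, OpenCV 4.12 (cv2) and the standard library are available. Lean on these libraries where they do the work, as an engineer would, in place of code of your own. Each camera call takes 0.05 s, during which the arm holds its last target. There are 200 camera calls.

### The job

Move the four hole saws from the plywood tray to the grey tray in reverse order, one to a pocket: the saw that stands next to the plywood tray's black end goes into the grey tray's pocket farthest from its black end, the next one into the next pocket, and so on, until the saw farthest from the plywood tray's black end stands next to the grey tray's black end. Keep them upright and set each one down without dropping it, so that all four end up standing teeth down on the floors of their pockets, shanks up.

Things in the scene. Friction and masses are not known exactly. Their poses are not given: they have to be found in the camera images.
- red_saw: hole saw, red cup 44 mm diameter, 38 mm high, standing teeth down; on it a dark hub (20 mm diameter, 8 mm high), then a steel round shank, 11 mm diameter, from 46 to 80 mm above the teeth: grip this from above. 0.1 to 0.2 kg. Origin: centre of the underside (teeth); z up. Starts within 5 mm of the centre of a pocket of the plywood tray; which one varies.
- yellow_saw: hole saw, yellow cup 40 mm diameter, 38 mm high, standing teeth down; on it a dark hub (20 mm diameter, 8 mm high), then a steel round shank, 11 mm diameter, from 46 to 80 mm above the teeth: grip this from above. 0.1 to 0.2 kg. Origin: centre of the underside (teeth); z up. Starts within 5 mm of the centre of a pocket of the plywood tray; which one varies.
- green_saw: hole saw, green cup 36 mm diameter, 38 mm high, standing teeth down; on it a dark hub (20 mm diameter, 8 mm high), then a steel round shank, 11 mm diameter, from 46 to 80 mm above the teeth: grip this from above. 0.1 to 0.2 kg. Origin: centre of the underside (teeth); z up. Starts within 5 mm of the centre of a pocket of the plywood tray; which one varies.
- blue_saw: hole saw, blue cup 32 mm diameter, 38 mm high, standing teeth down; on it a dark hub (20 mm diameter, 8 mm high), then a steel round shank, 11 mm diameter, from 46 to 80 mm above the teeth: grip this from above. 0.1 to 0.2 kg. Origin: centre of the underside (teeth); z up. Starts within 5 mm of the centre of a pocket of the plywood tray; which one varies.
- red_chip: small red marker plate, 14 x 34 x 3 mm, fixed on the plywood tray's ledge beside the pocket in which the red hole saw starts; it stays and so keeps showing which pocket that saw came from. Origin: centre of its underside, about 47 mm from the pocket's centre along the tray's -x.
- yellow_chip: small yellow marker plate, 14 x 34 x 3 mm, fixed on the plywood tray's ledge beside the pocket in which the yellow hole saw starts; it stays and so keeps showing which pocket that saw came from. Origin: centre of its underside, about 47 mm from the pocket's centre along the tray's -x.
- green_chip: small green marker plate, 14 x 34 x 3 mm, fixed on the plywood tray's ledge beside the pocket in which the green hole saw starts; it stays and so keeps showing which pocket that saw came from. Origin: centre of its underside, about 47 mm from the pocket's centre along the tray's -x.
- blue_chip: small blue marker plate, 14 x 34 x 3 mm, fixed on the plywood tray's ledge beside the pocket in which the blue hole saw starts; it stays and so keeps showing which pocket that saw came from. Origin: centre of its underside, about 47 mm from the pocket's centre along the tray's -x.
- wood_tray: plywood tray, fixed, where the saws start; at the left or right, turned any way. Four pockets in a row along its y, centres at x = 0, y = +99, +33, -33, -99 mm; each 60 x 60 mm inside, floor 8 mm and wall tops 26 mm above the table, walls 6 mm thick. A black block, 34 mm high, closes its +y end: the pocket at +99 is next to the black end. Origin: on the table under the row's middle; z up.
- grey_tray: grey painted tray, fixed, empty, where the saws go; of the same shape, size, axes and origin as the plywood tray: pocket centres at y = +99, +33, -33, -99 mm, black end block at +y. On the other side (left or right) and turned independently. Both trays: overall 94 x 282 mm, x from -58 to +36 mm, with a 22 mm wide ledge, as high as the walls, along the -x side.
Mind the look-alikes: they are no part of the job. Several things have the shape of the green_saw; the one meant has the colours described above.

How it is judged:
At the end, for the whole second after the job is handed in: Every hole saw stands in the grey tray in the reverse of its starting place (chip at pocket y in the plywood tray: saw at pocket -y in the grey tray), within 20 mm of the pocket centre in x and y, teeth within 5 mm of the floor, within 0.12 rad of upright, at rest (((y of red_chip in the frame of wood_tray between 0.074 and 0.124 m and y of red_saw in the frame of grey_tray between -0.119 and -0.079 m) or (y of red_chip in the frame of wood_tray between 0.008 and 0.058 m and y of red_saw in the frame of grey_tray between -0.053 and -0.013 m) or (y of red_chip in the frame of wood_tray between -0.058 and -0.008 m and y of red_saw in the frame of grey_tray between 0.013 and 0.053 m) or (y of red_chip in the frame of wood_tray between -0.124 and -0.074 m and y of red_saw in the frame of grey_tray between 0.079 and 0.119 m)) and x of red_saw in the frame of grey_tray between -0.02 and 0.02 m and z of each of red_saw, yellow_saw, green_saw, blue_saw in the frame of grey_tray below 0.013 m and angle between each of red_saw, yellow_saw, green_saw, blue_saw's own z axis and vertical below 0.12 rad and linear speed of each of red_saw, yellow_saw, green_saw, blue_saw below 0.02 m/s and ((y of yellow_chip in the frame of wood_tray between 0.074 and 0.124 m and y of yellow_saw in the frame of grey_tray between -0.119 and -0.079 m) or (y of yellow_chip in the frame of wood_tray between 0.008 and 0.058 m and y of yellow_saw in the frame of grey_tray between -0.053 and -0.013 m) or (y of yellow_chip in the frame of wood_tray between -0.058 and -0.008 m and y of yellow_saw in the frame of grey_tray between 0.013 and 0.053 m) or (y of yellow_chip in the frame of wood_tray between -0.124 and -0.074 m and y of yellow_saw in the frame of grey_tray between 0.079 and 0.119 m)) and x of yellow_saw in the frame of grey_tray between -0.02 and 0.02 m and ((y of green_chip in the frame of wood_tray between 0.074 and 0.124 m and y of green_saw in the frame of grey_tray between -0.119 and -0.079 m) or (y of green_chip in the frame of wood_tray between 0.008 and 0.058 m and y of green_saw in the frame of grey_tray between -0.053 and -0.013 m) or (y of green_chip in the frame of wood_tray between -0.058 and -0.008 m and y of green_saw in the frame of grey_tray between 0.013 and 0.053 m) or (y of green_chip in the frame of wood_tray between -0.124 and -0.074 m and y of green_saw in the frame of grey_tray between 0.079 and 0.119 m)) and x of green_saw in the frame of grey_tray between -0.02 and 0.02 m and ((y of blue_chip in the frame of wood_tray between 0.074 and 0.124 m and y of blue_saw in the frame of grey_tray between -0.119 and -0.079 m) or (y of blue_chip in the frame of wood_tray between 0.008 and 0.058 m and y of blue_saw in the frame of grey_tray between -0.053 and -0.013 m) or (y of blue_chip in the frame of wood_tray between -0.058 and -0.008 m and y of blue_saw in the frame of grey_tray between 0.013 and 0.053 m) or (y of blue_chip in the frame of wood_tray between -0.124 and -0.074 m and y of blue_saw in the frame of grey_tray between 0.079 and 0.119 m)) and x of blue_saw in the frame of grey_tray between -0.02 and 0.02 m); the robot touches nothing.
It fails at once if a hole saw is tipped over (more than 45 degrees) (angle between any of red_saw, yellow_saw, green_saw, blue_saw's own z axis and vertical above 0.785 rad).
It fails at once if a hole saw is dropped: it falls faster than 0.3 m/s, touched by no finger, with its teeth still more than 30 mm above the table ((contact force between the fingers and red_saw below 0.01 N and linear speed of red_saw above 0.3 m/s and height (world z) of red_saw above 0.03 m) or (contact force between the fingers and yellow_saw below 0.01 N and linear speed of yellow_saw above 0.3 m/s and height (world z) of yellow_saw above 0.03 m) or (contact force between the fingers and green_saw below 0.01 N and linear speed of green_saw above 0.3 m/s and height (world z) of green_saw above 0.03 m) or (contact force between the fingers and blue_saw below 0.01 N and linear speed of blue_saw above 0.3 m/s and height (world z) of blue_saw above 0.03 m)).
It also fails if it takes over 112 s, if anything falls off the work surface, if the arm or the gripper's body presses on something with over 40 N, if the wrist force passes 120 N, or if a joint passes its speed limit or range.

## Working session

There is one attempt and no reset: what is moved stays moved. The work goes in short steps, Python scripts to look and compute and a tool call to move; the robot and the scene stay as the last step left them, time stands still between calls to the robot, and variables do not carry over. Pictures are saved under pics/ and viewed, at most 14 in all, crops included, and the job is handed in when it is done.

Besides the shell and the picture viewer there is one more tool, called after "Request:" by a JSON object that holds its "fn" and its "kwargs", one argument or row to a line. move_arm: Moves the arm, as the interface text tells. Its arguments: {"type":"object","properties":{"moves":{"type":"array"},"grip_force":{"type":"number"}},"required":["moves"]}

```bash
ls; mkdir -p pics; cat > h.py <<'E'
import numpy as np, cv2
from plant import env, read_camera, ticket
from scipy.spatial.transform import Rotation as R
def ray(c,u,v,z):
    d=c['rotation']@np.array([(u-c['cx'])/c['fx'],-(v-c['cy'])/c['fy'],-1.0]); o=np.array(c['origin'])
    return o+d*(z-o[2])/d[2]
def cloud(c):
    v,u=np.mgrid[:400,:640]; d=c['depth']
    p=np.stack([(u-c['cx'])/c['fx']*d,-(v-c['cy'])/c['fy']*d,-d],-1)
    return p@np.array(c['rotation']).T+np.array(c['origin'])
E
python3 - <<'E'
from h import *
for n in("scene","top"):
    c=read_camera(n); cv2.imwrite(f'pics/{n}0.png',c['frame']); print(n,c['fx'],c['cx'],c['cy'],c['origin'],c['rotation'],[k for k in c])
s=env.read_state(); print(s)
E
```

```text
pics
scene 421.51669851688985 317.17280636323324 194.3009795637888 [ 1.1326228  -0.30989679  0.65052179] [0.75212773 0.45490586 0.98444064] ['frame', 'depth', 'fx', 'fy', 'cx', 'cy', 'origin', 'rotation']
top 431.2680029613434 324.3613521549792 200.35527426512104 [ 0.41191711 -0.00183971  1.12449903] [ 0.10211631 -0.09537418 -1.56658762] ['frame', 'depth', 'fx', 'fy', 'cx', 'cy', 'origin', 'rotation']
{'time_s': 0.1, 'q': array([-1.26053465,  0.4266597 ,  0.07386681,  1.6065343 , -0.03408962,
        1.11079343, -0.0670936 ]), 'qvel': array([ 0.00051915, -0.00111287, -0.00034432, -0.0010589 , -0.0005695 ,
       -0.0021022 , -0.00177748]), 'joint_torque': array([ 1.05917291e-02, -9.51527095e+01,  3.77293244e+00, -4.64407575e+01,
        1.98087055e-02,  6.52783230e-03,  6.93838706e-05]), 'tool_pos': array([0.29940205, 0.60458703, 0.24969138]), 'eef_rot': array([-7.15860320e-01, -3.05877416e+00,  1.76382753e-03]), 'force': array([ 0.36302664, -0.44581067, -0.63576821]), 'moment': array([-0.00365484,  0.00288453, -0.04875035]), 'grip_force': 0.0, 'opening': 0.9979050478396406}
```

```bash
sed -i "s/c\['rotation'\]@np/R.from_rotvec(c['rotation']).as_matrix()@np/; s/np.array(c\['rotation'\]).T/R.from_rotvec(c['rotation']).as_matrix().T/" h.py; cat h.py | head -8
```

```text
import numpy as np, cv2
from plant import env, read_camera, ticket
from scipy.spatial.transform import Rotation as R
def ray(c,u,v,z):
    d=R.from_rotvec(c['rotation']).as_matrix()@np.array([(u-c['cx'])/c['fx'],-(v-c['cy'])/c['fy'],-1.0]); o=np.array(c['origin'])
    return o+d*(z-o[2])/d[2]
def cloud(c):
    v,u=np.mgrid[:400,:640]; d=c['depth']
```

View pics/top0.png

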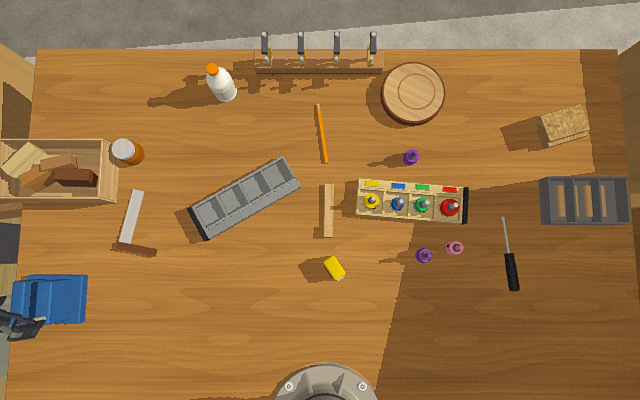

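View pics/scene0.png

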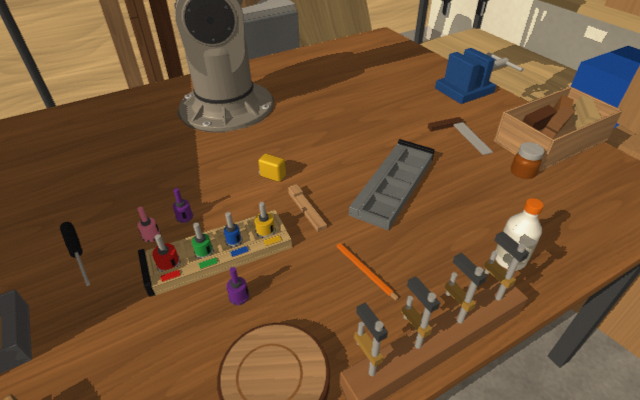

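The top view shows the wood tray with its black end at (465,205). Its saws are yellow (372,201), blue (398,203), green (422,205) and red (450,207), and each chip matches its saw. The grey tray is at (245,197), with its black end at (198,222).

The look-alikes are the purple saws at (411,157) and (424,255) and the pink one at (455,247). None of these stands in the tray, so I leave them alone. The dark box at (585,200) isn't the target tray.

```bash
cat > m.py <<'E'
from h import *
T=read_camera("top"); S=read_camera("scene")
ct=cloud(T); cs=cloud(S)
np.set_printoptions(precision=4,suppress=True)
flat=ct[...,2][230:240,250:320]; print('table z top',np.median(flat))
def tray(pts,name,sgn):
    # rim points
    r=cv2.minAreaRect((pts[:,:2]*1000).astype(np.float32)); print(name,len(pts),r)
for name,box in(("grey",(150,250,180,310)),("wood",(170,232,345,475))):
    a,b,c0,d=box; P=ct[a:b,c0:d].reshape(-1,3); k=(P[:,2]>.018)&(P[:,2]<.038); 
    m=((ct[...,2]>.018)&(ct[...,2]<.038)).astype(np.uint8); M=np.zeros_like(m); M[a:b,c0:d]=m[a:b,c0:d]
    n,l,st,_=cv2.connectedComponentsWithStats(M); i=1+st[1:,4].argmax(); tray(ct[l==i],name,0)
    # black end: dark pixels
    f=T['frame'].max(2); kb=(l==i)&(f<45); print(' black',kb.sum(),np.median(ct[kb],0))
    rect=cv2.boxPoints(cv2.minAreaRect(np.argwhere(l==i)[:,::-1].astype(np.float32)))
    print([ray(T,u,v,.026)[:2] for u,v in rect])
for n,(u,v) in dict(yellow=(372,201),blue=(398,203),green=(422,205),red=(450,207)).items():
    P=ct[v-14:v+14,u-12:u+12].reshape(-1,3); t=P[P[:,2]>.055]; base=ct[v,u]
    q=cs[np.hypot(cs[...,0]-base[0],cs[...,1]-base[1])<.025]; q=q[(q[:,2]>.05)&(q[:,2]<.09)]
    print(n,'top',len(t),t.mean(0),t[:,2].max(),'scene',len(q),q.mean(0),q[:,2].max(), q.max(0)-q.min(0))
V=cv2.hconcat([cv2.resize(T['frame'][145:265,340:480],None,fx=3,fy=3,interpolation=2),cv2.resize(T['frame'][145:265,180:305],None,fx=3,fy=3,interpolation=2)]); cv2.imwrite('pics/crop1.png',V)
E
python3 m.py
```

```text
table z top 0.0006683395200873798
grey 1998 ((558.053466796875, 210.036376953125), (95.50949096679688, 282.03912353515625), 30.08608627319336)
 black 93 [0.4888 0.3263 0.0343]
[array([0.5274, 0.3581]), array([0.6701, 0.1107]), array([0.5852, 0.0629]), array([0.4451, 0.3087])]
wood 1987 ((551.0453491210938, -221.7620849609375), (282.6363220214844, 95.1806640625), 85.07703399658203)
 black 153 [ 0.5384 -0.3536  0.0336]
[array([ 0.5146, -0.0765]), array([ 0.6097, -0.0851]), array([ 0.5857, -0.3715]), array([ 0.4912, -0.3599])]
yellow top 35 [ 0.5484 -0.114   0.0746] 0.09090378537966193 scene 123 [ 0.5521 -0.1152  0.0667] 0.08859945462888386 [0.0192 0.0192 0.0385]
blue top 40 [ 0.5377 -0.1772  0.1017] 1.1244990267553434 scene 127 [ 0.5455 -0.1822  0.0675] 0.08906652610364685 [0.0199 0.0185 0.0386]
green top 44 [ 0.5181 -0.2043  0.2417] 1.1244990267553434 scene 141 [ 0.5431 -0.2439  0.0669] 0.0891633797327599 [0.0163 0.0199 0.039 ]
red top 45 [ 0.5289 -0.3053  0.0972] 1.1244990267553434 scene 152 [ 0.5363 -0.313   0.0672] 0.08947963450787078 [0.0165 0.0194 0.0392]
```

View pics/crop1.png

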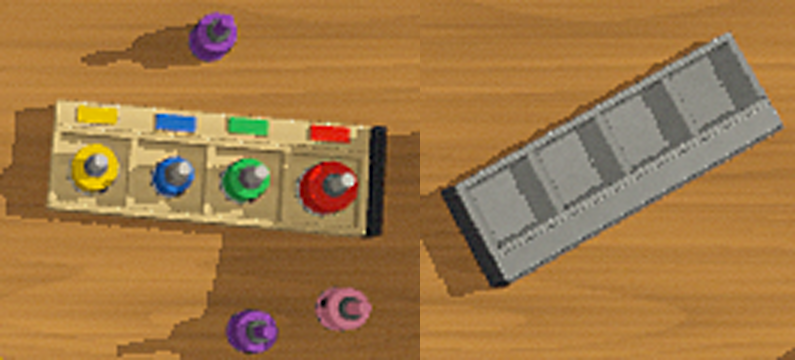

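The crop confirms the choice: the saws in the tray are yellow, blue, green and red, with red next to the black end. The grey tray's black end is at its lower left, with the ledge on the lower right.

```bash
cat > m2.py <<'E'
from h import *
from scipy.optimize import least_squares
np.set_printoptions(precision=4,suppress=True)
T=read_camera("top"); S=read_camera("scene"); ct=cloud(T); cs=cloud(S)
hsv=cv2.cvtColor(T['frame'],cv2.COLOR_BGR2HSV)
hue=dict(yellow=(20,33),blue=(95,115),green=(50,80),red=(0,8))
for n,(u,v) in dict(yellow=(372,201),blue=(398,203),green=(422,205),red=(450,207)).items():
    b=ray(T,u,v,.06)
    q=cs[np.hypot(cs[...,0]-b[0],cs[...,1]-b[1])<.025]; q=q[(q[:,2]>.058)&(q[:,2]<.085)]
    f=least_squares(lambda p:np.hypot(q[:,0]-p[0],q[:,1]-p[1])-.0055,q[:,:2].mean(0)-[.005,0],loss='soft_l1',f_scale=.001)
    lo,hi=hue[n]; m=((hsv[...,0]>=lo)&(hsv[...,0]<=hi)&(hsv[...,1]>140)&(hsv[...,2]>50)).astype(np.uint8)
    w=np.zeros_like(m); w[v-12:v+14,u-14:u+14]=m[v-12:v+14,u-14:u+14]; 
    pts=np.argwhere(w)[:,::-1].astype(np.float32)
    (cu,cv),r=cv2.minEnclosingCircle(pts)
    # steel top: top of shank in top view via depth
    t=ct[v-16:v+16,u-14:u+14].reshape(-1,3); t=t[(t[:,2]>.08)&(t[:,2]<.095)]
    print(n,'scene',f.x,len(q),'cup',ray(T,cu,cv,.040)[:2],r*2.5,'shanktop',len(t),t.mean(0))
E
python3 m2.py
cat > go.py <<'E'
# usage: go.py x y z closing_angle_deg -> shift & turn in tool axes
import sys; from h import *
x,y,z,a=map(float,sys.argv[1:5]); s=env.read_state(); r=R.from_rotvec(s['eef_rot'])
a=np.radians(a); yt=np.array([np.cos(a),np.sin(a),0]); zt=np.array([0,0,-1.]); 
if yt@r.as_matrix()[:,1]<0: yt=-yt
g=R.from_matrix(np.stack([np.cross(yt,zt),yt,zt],1))
print('pos',s['tool_pos'].round(4),'t',round(s['time_s'],2),'q',s['q'].round(2),'open',round(s['opening'],3),'grip',round(s['grip_force'],1),'F',s['force'].round(1))
print('shift mm',(1000*r.inv().apply(np.array([x,y,z])-s['tool_pos'])).round(1),'turn deg',np.degrees((r.inv()*g).as_rotvec()).round(2))
E
python3 go.py .536 -.313 .25 -4.9
```

```text
yellow scene [ 0.5486 -0.114 ] 50 cup [ 0.5479 -0.116 ] 20.812020301818848 shanktop 18 [ 0.5483 -0.1153  0.088 ]
blue scene [ 0.5419 -0.1814] 58 cup [ 0.5425 -0.1808] 15.89777946472168 shanktop 20 [ 0.542  -0.1827  0.0877]
green scene [ 0.5394 -0.2435] 63 cup [ 0.5385 -0.2431] 18.634121417999268 shanktop 18 [ 0.539  -0.2439  0.0875]
red scene [ 0.5325 -0.3131] 65 cup [ 0.5314 -0.3129] 24.304471015930176 shanktop 18 [ 0.5329 -0.3135  0.0874]
pos [0.2995 0.6048 0.2501] t 0.3 q [-1.26  0.43  0.07  1.61 -0.03  1.11 -0.07] open 0.998 grip 0.0 F [-0.1  0.2  1.3]
shift mm [-6.193e+02 -7.175e+02  4.000e-01] turn deg [-2.000e-02  2.000e-02  6.855e+01]
```

Request:
{"fn": "move_arm", "kwargs": {
  "moves": [
    [[-1, -0.045, -0.023, 0, 0, 0, 7], [-1, -0.09, -0.046, 0, 0, 0, 14], [-1, -0.135, -0.069, 0, 0, 0, 21], [-1, -0.18, -0.092, 0, 0, 0, 28], [-1, -0.223, -0.113, 0, 0, 0, 35]]
  ],
  "grip_force": 60
}}

```text
time_s: 0.8
tool_pos: [0.4501, 0.4028, 0.2505]
eef_rot: [-1.609, -2.698, -0.001]
force: [0.7, 1.0, 0.1]
opening: 1.004
grip_force: 0.0
```

```bash
python3 go.py .57 .18 .25 -4.9;python3 go.py .5327 -.3132 .25 -4.9
```

```text
pos [0.4501 0.4028 0.2505] t 0.8 q [-1.05  0.32  0.27  1.78 -0.1   1.06 -0.25] open 1.004 grip 0.0 F [0.7 1.  0.1]
shift mm [-253.1   -0.3    0.4] turn deg [ 1.000e-02 -2.000e-02  3.327e+01]
pos [0.4501 0.4028 0.2505] t 0.8 q [-1.05  0.32  0.27  1.78 -0.1   1.06 -0.25] open 1.004 grip 0.0 F [0.7 1.  0.1]
shift mm [-6.693e+02 -2.675e+02  2.000e-01] turn deg [ 1.000e-02 -2.000e-02  3.327e+01]
```

Request:
{"fn": "move_arm", "kwargs": {
  "moves": [
    [[-1, -0.05, 0, 0, 0, 0, 6.7], [-1, -0.1, 0, 0, 0, 0, 13.3], [-1, -0.15, 0, 0, 0, 0, 20], [-1, -0.2, 0, 0, 0, 0, 26.6], [-1, -0.25, 0, 0, 0, 0, 33.3]]
  ]
}}

```text
time_s: 1.3
tool_pos: [0.5697, 0.1834, 0.2506]
eef_rot: [-2.314, -2.124, -0.001]
force: [0.7, 1.0, -0.5]
opening: 1.001
grip_force: 0.0
```

```bash
python3 go.py .5327 -.3132 .25 -4.9
```

```text
pos [0.5697 0.1834 0.2506] t 1.3 q [-0.8   0.32  0.47  1.8  -0.17  1.05 -0.35] open 1.001 grip 0.0 F [ 0.7  1.  -0.5]
shift mm [-4.979e+02  5.600e+00  4.000e-01] turn deg [ 0.02 -0.03 -0.01]
```

Request:
{"fn": "move_arm", "kwargs": {
  "moves": [
    [[-1, -0.05, 0, 0, 0, 0, 0], [-1, -0.1, 0, 0, 0, 0, 0], [-1, -0.15, 0, 0, 0, 0, 0], [-1, -0.2, 0, 0, 0, 0, 0], [-1, -0.25, 0.003, 0, 0, 0, 0]]
  ]
}}

```text
time_s: 1.8
tool_pos: [0.5512, -0.0659, 0.2506]
eef_rot: [-2.309, -2.13, -0.001]
force: [0.6, 0.2, -0.1]
opening: 1.001
grip_force: 0.0
```

Request:
{"fn": "move_arm", "kwargs": {
  "moves": [
    [[-1, -0.05, 0, 0, 0, 0, 0], [-1, -0.1, 0, 0, 0, 0, 0], [-1, -0.15, 0, 0, 0, 0, 0], [-1, -0.2, 0, 0, 0, 0, 0], [-1, -0.248, 0.003, 0, 0, 0, 0]]
  ]
}}

```text
time_s: 2.3
tool_pos: [0.5341, -0.3136, 0.2505]
eef_rot: [2.31, 2.129, 0.001]
force: [1.3, 1.2, 0.0]
opening: 1.001
grip_force: 0.0
```

```bash
python3 go.py .5327 -.3132 .076 -4.9
```

```text
pos [ 0.5341 -0.3136  0.2505] t 2.3 q [-0.07  0.39  0.65  1.76 -0.26  1.08  0.59] open 1.001 grip 0.0 F [1.3 1.2 0. ]
shift mm [  0.3  -1.5 174.5] turn deg [ 0.02 -0.01  0.25]
```

Request:
{"fn": "move_arm", "kwargs": {
  "moves": [
    [[-1, 0, -0.0015, 0.045, 0, 0, 0.25], [-1, 0, -0.0015, 0.09, 0, 0, 0.25], [-1, 0, -0.0015, 0.135, 0, 0, 0.25], [-1, 0, -0.0015, 0.16, 0, 0, 0.25], [-1, 0, -0.0015, 0.1735, 0, 0, 0.25]]
  ]
}}

```text
time_s: 2.8
tool_pos: [0.5322, -0.3109, 0.0744]
eef_rot: [-2.312, -2.123, 0.002]
force: [-0.1, 0.2, 0.4]
opening: 1.004
grip_force: 0.0
```

Request:
{"fn": "move_arm", "kwargs": {
  "moves": [
    [[0, 0, 0, 0, 0, 0, 0], [0.5, 0, 0, 0, 0, 0, 0], [1, 0, 0, 0, 0, 0, 0], [1, 0, 0, 0, 0, 0, 0], [1, 0, 0, 0, 0, 0, 0]]
  ]
}}

```text
time_s: 3.3
tool_pos: [0.5337, -0.3114, 0.0777]
eef_rot: [2.313, 2.124, 0.001]
force: [-1.6, 0.2, 0.6]
opening: 0.142
grip_force: 0.4
```

```bash
python3 go.py .5327 -.3132 .076 -4.9; python3 - <<'E'
from h import *
c=read_camera("scene"); cv2.imwrite('pics/g1.png',cv2.resize(c['frame'][130:310,100:320],None,fx=3,fy=3))
E
```

```text
pos [ 0.5337 -0.3114  0.0777] t 3.3 q [ 0.03  0.59  0.53  1.89 -0.42  0.77  0.71] open 0.142 grip 0.4 F [-1.6  0.2  0.6]
shift mm [-1.8 -0.8  1.7] turn deg [0.07 0.01 0.01]
```

View pics/g1.png

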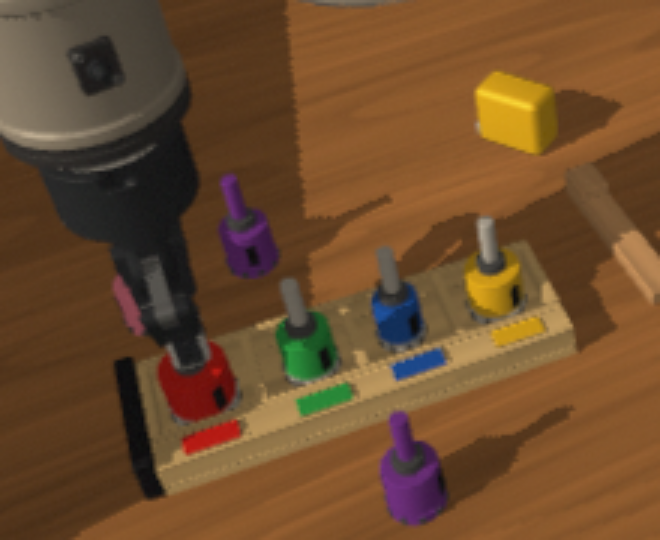

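The fingers are around the red shank at crop (190,350), but the grip force is still building.

Request:
{"fn": "move_arm", "kwargs": {
  "moves": [
    [[1, 0, 0, 0, 0, 0, 0], [1, 0, 0, 0, 0, 0, 0], [1, 0, 0, 0, 0, 0, 0]]
  ]
}}

```text
time_s: 3.65
tool_pos: [0.5335, -0.3115, 0.0774]
eef_rot: [2.314, 2.124, 0.001]
force: [-1.3, 1.6, 7.7]
opening: 0.104
grip_force: 58.8
```

Request:
{"fn": "move_arm", "kwargs": {
  "moves": [
    [[1, 0, 0, -0.01, 0, 0, 0], [1, 0, 0, -0.04, 0, 0, 0], [1, 0, 0, -0.08, 0, 0, 0], [1, 0, 0, -0.12, 0, 0, 0], [1, 0, 0, -0.16, 0, 0, 0]]
  ]
}}

```text
time_s: 4.15
tool_pos: [0.5328, -0.3114, 0.2389]
eef_rot: [-2.315, -2.124, 0.0]
force: [0.7, -0.5, -1.8]
opening: 0.104
grip_force: 58.6
```

```bash
python3 go.py .6202 .1247 .24 30.1
```

```text
pos [ 0.5328 -0.3114  0.2389] t 4.15 q [-0.08  0.4   0.65  1.78 -0.28  1.05  0.59] open 0.104 grip 58.6 F [ 0.7 -0.5 -1.8]
shift mm [442.   49.7  -1.2] turn deg [-1.000e-02  1.000e-02 -3.502e+01]
```

Request:
{"fn": "move_arm", "kwargs": {
  "moves": [
    [[1, 0.02, 0.002, 0, 0, 0, -2], [1, 0.06, 0.007, 0, 0, 0, -6], [1, 0.108, 0.012, 0, 0, 0, -10], [1, 0.156, 0.017, 0, 0, 0, -14], [1, 0.204, 0.023, 0, 0, 0, -18]]
  ]
}}

```text
time_s: 4.65
tool_pos: [0.5732, -0.1079, 0.2369]
eef_rot: [-1.949, -2.463, -0.0]
force: [0.8, -0.6, -1.8]
opening: 0.102
grip_force: 58.8
```

```bash
python3 go.py .6202 .1247 .24 30.1
```

```text
pos [ 0.5732 -0.1079  0.2369] t 4.65 q [-0.36  0.32  0.54  1.85 -0.19  1.02  0.49] open 0.102 grip 58.8 F [ 0.8 -0.6 -1.8]
shift mm [215.6  99.2  -3.1] turn deg [-0.000e+00 -1.000e-02 -1.682e+01]
```

Request:
{"fn": "move_arm", "kwargs": {
  "moves": [
    [[1, 0.043, 0.02, 0, 0, 0, -4], [1, 0.086, 0.04, 0, 0, 0, -8], [1, 0.13, 0.06, -0.001, 0, 0, -12], [1, 0.172, 0.079, -0.002, 0, 0, -15], [1, 0.207, 0.095, -0.003, 0, 0, -16.8]]
  ]
}}

```text
time_s: 5.15
tool_pos: [0.6187, 0.1163, 0.2397]
eef_rot: [-1.567, -2.722, -0.0]
force: [0.2, -0.8, -1.1]
opening: 0.106
grip_force: 58.8
```

```bash
python3 go.py .6202 .1247 .078 30.1
```

```text
pos [0.6187 0.1163 0.2397] t 5.15 q [-0.6   0.38  0.4   1.74 -0.17  1.05  0.39] open 0.106 grip 58.8 F [ 0.2 -0.8 -1.1]
shift mm [  6.4   5.5 161.7] turn deg [-0.01 -0.03  0.05]
```

Request:
{"fn": "move_arm", "kwargs": {
  "moves": [
    [[1, 0.0065, 0.0055, 0.02, 0, 0, 0], [1, 0.0065, 0.0055, 0.06, 0, 0, 0], [1, 0.0065, 0.0055, 0.1, 0, 0, 0], [1, 0.0065, 0.0055, 0.125, 0, 0, 0], [1, 0.0065, 0.0055, 0.135, 0, 0, 0]]
  ]
}}

```text
time_s: 5.65
tool_pos: [0.6189, 0.1214, 0.1021]
eef_rot: [-1.571, -2.718, 0.005]
force: [-0.3, 0.8, -1.3]
opening: 0.108
grip_force: 58.8
```

```bash
python3 go.py .6202 .1247 .078 30.1;  python3 - <<'E'
from h import *
c=read_camera("scene"); cv2.imwrite('pics/p1.png',cv2.resize(c['frame'][90:240,300:500],None,fx=3,fy=3))
E
```

```text
pos [0.6189 0.1214 0.1021] t 5.65 q [-0.56  0.54  0.35  1.84 -0.25  0.81  0.44] open 0.108 grip 58.8 F [-0.3  0.8 -1.3]
shift mm [ 2.2  2.8 24.1] turn deg [-0.23 -0.04 -0.16]
```

View pics/p1.png

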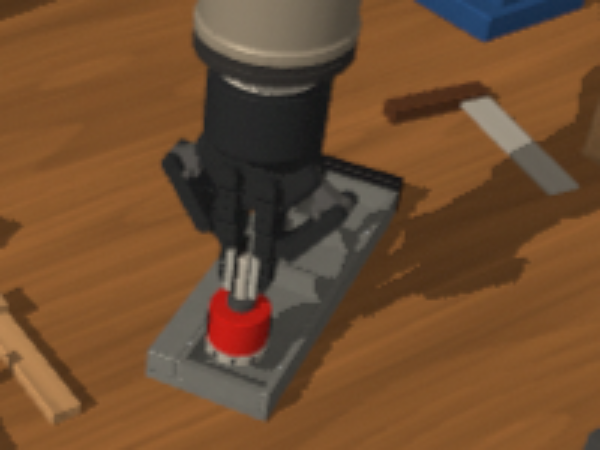

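The red saw is upright at crop (238,325), above the pocket farthest from the black end. I'll lower it to the floor, aiming for z 0.078.

Request:
{"fn": "move_arm", "kwargs": {
  "moves": [
    [[1, 0.002, 0.002, 0.008, 0, 0, 0], [1, 0.002, 0.002, 0.015, 0, 0, 0], [1, 0.002, 0.002, 0.02, 0, 0, 0], [1, 0.002, 0.002, 0.023, 0, 0, 0], [1, 0.002, 0.002, 0.024, 0, 0, 0]]
  ]
}}

```text
time_s: 6.2
tool_pos: [0.6214, 0.1241, 0.0808]
eef_rot: [1.573, 2.719, 0.0]
force: [-0.4, -0.5, -1.7]
opening: 0.107
grip_force: 58.8
```

```bash
python3 go.py .6202 .1247 .0775 30.1
```

```text
pos [0.6214 0.1241 0.0808] t 6.2 q [-0.55  0.57  0.34  1.85 -0.26  0.77  0.45] open 0.107 grip 58.8 F [-0.4 -0.5 -1.7]
shift mm [ 1.2 -0.8  3.3] turn deg [ 0.   0.  -0.2]
```

Request:
{"fn": "move_arm", "kwargs": {
  "moves": [
    [[1, 0, 0, 0.001, 0, 0, 0], [1, 0, 0, 0.002, 0, 0, 0], [1, 0, 0, 0.003, 0, 0, 0], [1, 0, 0, 0.003, 0, 0, 0]]
  ]
}}

```text
time_s: 6.6
tool_pos: [0.6214, 0.1242, 0.0778]
eef_rot: [-1.573, -2.719, 0.0]
force: [-0.5, 0.1, -1.7]
opening: 0.103
grip_force: 58.8
```

```bash
python3 go.py .6202 .1247 .0775 30.1
```

```text
pos [0.6214 0.1242 0.0778] t 6.6 q [-0.55  0.58  0.34  1.85 -0.26  0.76  0.45] open 0.103 grip 58.8 F [-0.5  0.1 -1.7]
shift mm [ 1.  -0.8  0.3] turn deg [-0.01 -0.   -0.19]
```

Request:
{"fn": "move_arm", "kwargs": {
  "moves": [
    [[1, 0, 0, 0.001, 0, 0, 0], [1, 0, 0, 0.0015, 0, 0, 0], [1, 0, 0, 0.0015, 0, 0, 0]]
  ]
}}

```text
time_s: 6.9
tool_pos: [0.6217, 0.1241, 0.0774]
eef_rot: [1.573, 2.719, 0.001]
force: [-6.2, -0.7, 16.2]
opening: 0.108
grip_force: 60.8
```

Request:
{"fn": "move_arm", "kwargs": {
  "moves": [
    [[0.6, 0, 0, 0, 0, 0, 0], [0.3, 0, 0, 0, 0, 0, 0], [-0.2, 0, 0, 0, 0, 0, 0], [-0.5, 0, 0, 0, 0, 0, 0], [-1, 0, 0, -0.005, 0, 0, 0]]
  ]
}}

```text
time_s: 7.4
tool_pos: [0.621, 0.1241, 0.0809]
eef_rot: [-1.573, -2.719, 0.001]
force: [-0.2, -0.1, 0.5]
opening: 0.842
grip_force: 0.0
```

```bash
python3 go.py .539 -.2437 .24 -4.9
```

```text
pos [0.621  0.1241 0.0809] t 7.4 q [-0.55  0.57  0.34  1.85 -0.26  0.77  0.45] open 0.842 grip 0.0 F [-0.2 -0.1  0.5]
shift mm [-277.9 -254.7 -158.9] turn deg [-7.00e-02  1.00e-02  3.48e+01]
```

Request:
{"fn": "move_arm", "kwargs": {
  "moves": [
    [[-1, 0, 0, -0.045, 0, 0, 0], [-1, 0, 0, -0.09, 0, 0, 0], [-1, -0.015, -0.014, -0.13, 0, 0, 3], [-1, -0.045, -0.041, -0.15, 0, 0, 9], [-1, -0.08, -0.073, -0.158, 0, 0, 15]]
  ]
}}

```text
time_s: 7.9
tool_pos: [0.5988, 0.0185, 0.2422]
eef_rot: [1.915, 2.487, 0.005]
force: [1.4, -0.9, 0.5]
opening: 1.0
grip_force: 0.0
```

```bash
python3 go.py .539 -.2437 .24 -4.9
```

```text
pos [0.5988 0.0185 0.2422] t 7.9 q [-0.54  0.33  0.5   1.82 -0.19  1.03  0.29] open 1.0 grip 0.0 F [ 1.4 -0.9  0.5]
shift mm [-238.2 -124.8    1.6] turn deg [ 0.22 -0.06 19.7 ]
```

Request:
{"fn": "move_arm", "kwargs": {
  "moves": [
    [[-1, -0.043, -0.023, 0, 0, 0, 4], [-1, -0.086, -0.046, 0, 0, 0, 8], [-1, -0.13, -0.068, 0, 0, 0, 12], [-1, -0.173, -0.091, 0, 0, 0, 16], [-1, -0.215, -0.113, 0, 0, 0, 19.7]]
  ]
}}

```text
time_s: 8.4
tool_pos: [0.5433, -0.2204, 0.2399]
eef_rot: [2.315, 2.123, 0.001]
force: [0.7, 0.0, 0.4]
opening: 1.001
grip_force: 0.0
```

```bash
python3 go.py .539 -.2437 .0765 -4.9
```

```text
pos [ 0.5433 -0.2204  0.2399] t 8.4 q [-0.24  0.34  0.65  1.85 -0.24  1.03  0.42] open 1.001 grip 0.0 F [0.7 0.  0.4]
shift mm [-23.7  -2.4 163.4] turn deg [ 0.04 -0.01 -0.07]
```

Request:
{"fn": "move_arm", "kwargs": {
  "moves": [
    [[-1, -0.024, -0.0024, 0.02, 0, 0, 0], [-1, -0.024, -0.0024, 0.06, 0, 0, 0], [-1, -0.024, -0.0024, 0.095, 0, 0, 0], [-1, -0.024, -0.0024, 0.12, 0, 0, 0], [-1, -0.024, -0.0024, 0.125, 0, 0, 0]]
  ]
}}

```text
time_s: 8.9
tool_pos: [0.5383, -0.2417, 0.112]
eef_rot: [-2.31, -2.124, 0.004]
force: [0.2, 0.2, 1.7]
opening: 1.001
grip_force: 0.0
```

```bash
python3 go.py .539 -.2437 .0765 -4.9
```

```text
pos [ 0.5383 -0.2417  0.112 ] t 8.9 q [-0.12  0.51  0.57  1.94 -0.37  0.8   0.57] open 1.001 grip 0.0 F [0.2 0.2 1.7]
shift mm [-2.   1.  35.5] turn deg [-0.22 -0.03  0.09]
```

Request:
{"fn": "move_arm", "kwargs": {
  "moves": [
    [[-1, -0.001, 0, 0.015, 0, 0, 0], [-1, -0.001, 0, 0.03, 0, 0, 0], [-0.4, -0.001, 0, 0.037, 0, 0, 0], [0.3, -0.001, 0, 0.037, 0, 0, 0], [1, -0.001, 0, 0.037, 0, 0, 0]]
  ]
}}

```text
time_s: 9.4
tool_pos: [0.5398, -0.2433, 0.0777]
eef_rot: [2.312, 2.126, 0.0]
force: [-0.3, -0.5, -0.1]
opening: 0.513
grip_force: 0.0
```

Request:
{"fn": "move_arm", "kwargs": {
  "moves": [
    [[1, 0, 0, 0, 0, 0, 0], [1, 0, 0, 0, 0, 0, 0], [1, 0, 0, 0, 0, 0, 0], [1, 0, 0, 0, 0, 0, 0], [1, 0, 0, 0, 0, 0, 0]]
  ]
}}

```text
time_s: 9.9
tool_pos: [0.5399, -0.2432, 0.0777]
eef_rot: [2.312, 2.126, 0.0]
force: [-0.0, 1.4, 5.6]
opening: 0.109
grip_force: 58.8
```

Request:
{"fn": "move_arm", "kwargs": {
  "moves": [
    [[1, 0, 0, -0.01, 0, 0, 0], [1, 0, 0, -0.04, 0, 0, 0], [1, 0, 0, -0.08, 0, 0, 0], [1, 0, 0, -0.12, 0, 0, 0], [1, 0.02, 0, -0.16, 0, 0, -2]]
  ]
}}

```text
time_s: 10.4
tool_pos: [0.5403, -0.2254, 0.2395]
eef_rot: [2.278, 2.162, -0.002]
force: [1.8, -0.5, -2.2]
opening: 0.106
grip_force: 58.6
```

```bash
python3 go.py .5871 .1818 .24 30.1
```

```text
pos [ 0.5403 -0.2254  0.2395] t 10.4 q [-0.24  0.34  0.65  1.85 -0.24  1.03  0.46] open 0.106 grip 58.6 F [ 1.8 -0.5 -2.2]
shift mm [409.1  25.4  -1.1] turn deg [-3.000e-02  8.000e-02 -3.311e+01]
```

Request:
{"fn": "move_arm", "kwargs": {
  "moves": [
    [[1, 0.04, 0.002, 0, 0, 0, -3], [1, 0.085, 0.005, 0, 0, 0, -6], [1, 0.13, 0.008, 0, 0, 0, -10], [1, 0.175, 0.011, 0, 0, 0, -14], [1, 0.22, 0.014, 0, 0, 0, -18]]
  ]
}}

```text
time_s: 10.9
tool_pos: [0.5658, -0.0025, 0.238]
eef_rot: [1.905, 2.498, 0.001]
force: [0.8, -0.7, -0.2]
opening: 0.109
grip_force: 58.7
```

```bash
python3 go.py .5871 .1818 .24 30.1
```

```text
pos [ 0.5658 -0.0025  0.238 ] t 10.9 q [-0.54  0.28  0.52  1.89 -0.16  1.01  0.32] open 0.109 grip 58.7 F [ 0.8 -0.7 -0.2]
shift mm [172.   69.4  -2. ] turn deg [  0.02   0.   -14.75]
```

Request:
{"fn": "move_arm", "kwargs": {
  "moves": [
    [[1, 0.042, 0.017, -0.001, 0, 0, -4], [1, 0.085, 0.034, -0.002, 0, 0, -8], [1, 0.125, 0.05, -0.002, 0, 0, -12], [1, 0.155, 0.062, -0.002, 0, 0, -14], [1, 0.169, 0.068, -0.002, 0, 0, -14.7]]
  ]
}}

```text
time_s: 11.4
tool_pos: [0.5872, 0.18, 0.2394]
eef_rot: [-1.568, -2.722, -0.0]
force: [0.1, -0.3, -1.6]
opening: 0.109
grip_force: 58.8
```

```bash
python3 go.py .5871 .1818 .0775 30.1
```

```text
pos [0.5872 0.18   0.2394] t 11.4 q [-0.71  0.35  0.4   1.78 -0.16  1.04  0.27] open 0.109 grip 58.8 F [ 0.1 -0.3 -1.6]
shift mm [  1.5   0.8 161.9] turn deg [-0.   -0.02  0.01]
```

Request:
{"fn": "move_arm", "kwargs": {
  "moves": [
    [[1, 0, 0, 0.03, 0, 0, 0], [1, 0, 0, 0.07, 0, 0, 0], [1, 0, 0, 0.11, 0, 0, 0], [1, 0, 0, 0.135, 0, 0, 0], [1, 0, 0, 0.145, 0, 0, 0]]
  ]
}}

```text
time_s: 11.9
tool_pos: [0.5863, 0.1752, 0.092]
eef_rot: [-1.575, -2.716, 0.006]
force: [0.5, -0.3, -1.2]
opening: 0.105
grip_force: 58.8
```

Request:
{"fn": "move_arm", "kwargs": {
  "moves": [
    [[1, 0, 0, 0.007, 0, 0, 0], [1, 0, 0, 0.013, 0, 0, 0], [1, 0, 0, 0.0155, 0, 0, 0], [1, 0, 0, 0.0155, 0, 0, 0]]
  ]
}}

```text
time_s: 12.3
tool_pos: [0.5876, 0.1768, 0.0793]
eef_rot: [1.573, 2.719, 0.001]
force: [-0.1, -0.2, -1.9]
opening: 0.109
grip_force: 58.8
```

```bash
python3 go.py .5871 .1818 .0775 30.1
```

```text
pos [0.5876 0.1768 0.0793] t 12.3 q [-0.65  0.55  0.33  1.89 -0.25  0.74  0.35] open 0.109 grip 58.8 F [-0.1 -0.2 -1.9]
shift mm [4.6 2.  1.8] turn deg [ 0.04  0.   -0.21]
```

Request:
{"fn": "move_arm", "kwargs": {
  "moves": [
    [[1, 0.002, 0.001, 0, 0, 0, 0], [1, 0.004, 0.002, 0, 0, 0, 0], [1, 0.004, 0.002, 0.001, 0, 0, 0], [1, 0.004, 0.002, 0.002, 0, 0, 0], [1, 0.004, 0.002, 0.002, 0, 0, 0]]
  ]
}}

```text
time_s: 12.8
tool_pos: [0.5874, 0.1816, 0.0777]
eef_rot: [1.573, 2.719, 0.002]
force: [-3.3, -0.6, 12.4]
opening: 0.104
grip_force: 60.4
```

Contact. Releasing the green saw.

Request:
{"fn": "move_arm", "kwargs": {
  "moves": [
    [[0.6, 0, 0, 0, 0, 0, 0], [0.3, 0, 0, 0, 0, 0, 0], [-0.2, 0, 0, 0, 0, 0, 0], [-0.5, 0, 0, 0, 0, 0, 0], [-1, 0, 0, -0.005, 0, 0, 0]]
  ]
}}

```text
time_s: 13.3
tool_pos: [0.5867, 0.1811, 0.0814]
eef_rot: [-1.573, -2.719, 0.002]
force: [-1.0, 0.7, 0.2]
opening: 0.846
grip_force: 0.0
```

```bash
python3 go.py .542 -.1815 .24 -4.9
```

```text
pos [0.5867 0.1811 0.0814] t 13.3 q [-0.66  0.55  0.33  1.89 -0.25  0.75  0.34] open 0.846 grip 0.0 F [-1.   0.7  0.2]
shift mm [-292.  -219.7 -158.4] turn deg [-7.00e-02  2.00e-02  3.48e+01]
```

Request:
{"fn": "move_arm", "kwargs": {
  "moves": [
    [[-1, 0, 0, -0.045, 0, 0, 0], [-1, 0, 0, -0.09, 0, 0, 0], [-1, -0.016, -0.012, -0.13, 0, 0, 3], [-1, -0.05, -0.038, -0.15, 0, 0, 9], [-1, -0.088, -0.066, -0.158, 0, 0, 15]]
  ]
}}

```text
time_s: 13.8
tool_pos: [0.5744, 0.0718, 0.2426]
eef_rot: [1.916, 2.487, 0.005]
force: [0.3, -0.7, -0.7]
opening: 1.003
grip_force: 0.0
```

```bash
python3 go.py .542 -.1815 .24 -4.9
```

```text
pos [0.5744 0.0718 0.2426] t 13.8 q [-0.64  0.3   0.5   1.86 -0.17  1.02  0.18] open 1.003 grip 0.0 F [ 0.3 -0.7 -0.7]
shift mm [-236.7  -95.9    2.1] turn deg [ 0.21 -0.08 19.68]
```

Request:
{"fn": "move_arm", "kwargs": {
  "moves": [
    [[-1, -0.045, -0.018, 0, 0, 0, 4], [-1, -0.09, -0.037, 0, 0, 0, 8], [-1, -0.136, -0.055, 0, 0, 0, 12], [-1, -0.182, -0.074, 0, 0, 0, 16], [-1, -0.225, -0.091, 0, 0, 0, 19.7]]
  ]
}}

```text
time_s: 14.3
tool_pos: [0.5429, -0.171, 0.2404]
eef_rot: [2.316, 2.123, 0.001]
force: [1.0, 0.5, 0.7]
opening: 0.999
grip_force: 0.0
```

```bash
python3 go.py .542 -.1815 .0775 -4.9
```

```text
pos [ 0.5429 -0.171   0.2404] t 14.3 q [-0.34  0.31  0.66  1.89 -0.22  1.02  0.32] open 0.999 grip 0.0 F [1.  0.5 0.7]
shift mm [-1.060e+01 -1.000e-01  1.629e+02] turn deg [ 0.04 -0.02 -0.08]
```

Request:
{"fn": "move_arm", "kwargs": {
  "moves": [
    [[-1, -0.01, 0, 0.02, 0, 0, 0], [-1, -0.01, 0, 0.06, 0, 0, 0], [-1, -0.01, 0, 0.095, 0, 0, 0], [-1, -0.01, 0, 0.12, 0, 0, 0], [-1, -0.01, 0, 0.125, 0, 0, 0]]
  ]
}}

```text
time_s: 14.8
tool_pos: [0.5414, -0.1784, 0.1126]
eef_rot: [-2.311, -2.124, 0.004]
force: [0.1, 0.3, 0.5]
opening: 1.001
grip_force: 0.0
```

```bash
python3 go.py .542 -.1815 .0775 -4.9
```

```text
pos [ 0.5414 -0.1784  0.1126] t 14.8 q [-0.24  0.48  0.57  1.98 -0.36  0.78  0.46] open 1.001 grip 0.0 F [0.1 0.3 0.5]
shift mm [-3.   1.  35.1] turn deg [-0.22 -0.    0.09]
```

Request:
{"fn": "move_arm", "kwargs": {
  "moves": [
    [[-1, -0.002, 0, 0.015, 0, 0, 0], [-1, -0.002, 0, 0.03, 0, 0, 0], [-0.4, -0.002, 0, 0.037, 0, 0, 0], [0.3, -0.002, 0, 0.037, 0, 0, 0], [1, -0.002, 0, 0.037, 0, 0, 0]]
  ]
}}

```text
time_s: 15.3
tool_pos: [0.5429, -0.1809, 0.0782]
eef_rot: [2.312, 2.126, 0.0]
force: [-0.4, -0.0, -0.0]
opening: 0.517
grip_force: 0.0
```

Request:
{"fn": "move_arm", "kwargs": {
  "moves": [
    [[1, 0, 0, 0, 0, 0, 0], [1, 0, 0, 0, 0, 0, 0], [1, 0, 0, 0, 0, 0, 0], [1, 0, 0, 0, 0, 0, 0], [1, 0, 0, 0, 0, 0, 0]]
  ]
}}

```text
time_s: 15.8
tool_pos: [0.5429, -0.1808, 0.0782]
eef_rot: [2.312, 2.126, 0.001]
force: [-1.1, 0.8, 6.4]
opening: 0.111
grip_force: 58.9
```

Blue is gripped. I'll lift it and carry it to (0.5541, 0.2389).

Request:
{"fn": "move_arm", "kwargs": {
  "moves": [
    [[1, 0, 0, -0.01, 0, 0, 0], [1, 0, 0, -0.04, 0, 0, 0], [1, 0, 0, -0.08, 0, 0, 0], [1, 0, 0, -0.12, 0, 0, 0], [1, 0.02, 0, -0.16, 0, 0, -2]]
  ]
}}

```text
time_s: 16.3
tool_pos: [0.5434, -0.1631, 0.24]
eef_rot: [2.279, 2.162, -0.002]
force: [0.3, 0.8, -0.4]
opening: 0.103
grip_force: 58.5
```

```bash
python3 go.py .5541 .2389 .24 30.1
```

```text
pos [ 0.5434 -0.1631  0.24  ] t 16.3 q [-0.36  0.3   0.66  1.89 -0.22  1.02  0.34] open 0.103 grip 58.5 F [ 0.3  0.8 -0.4]
shift mm [402.  -10.5  -0.5] turn deg [-2.000e-02  7.000e-02 -3.312e+01]
```

Request:
{"fn": "move_arm", "kwargs": {
  "moves": [
    [[1, 0.04, -0.001, 0, 0, 0, -3], [1, 0.085, -0.002, 0, 0, 0, -6], [1, 0.13, -0.003, 0, 0, 0, -10], [1, 0.175, -0.004, 0, 0, 0, -14], [1, 0.22, -0.005, 0, 0, 0, -18]]
  ]
}}

```text
time_s: 16.8
tool_pos: [0.5497, 0.0608, 0.2386]
eef_rot: [1.905, 2.498, 0.001]
force: [0.5, -0.2, -1.5]
opening: 0.106
grip_force: 58.7
```

```bash
python3 go.py .5541 .2389 .24 30.1
```

```text
pos [0.5497 0.0608 0.2386] t 16.8 q [-0.66  0.26  0.52  1.92 -0.15  1.    0.19] open 0.106 grip 58.7 F [ 0.5 -0.2 -1.5]
shift mm [170.5  51.4  -1.4] turn deg [  0.03   0.   -14.75]
```

Request:
{"fn": "move_arm", "kwargs": {
  "moves": [
    [[1, 0.042, 0.013, -0.001, 0, 0, -4], [1, 0.085, 0.026, -0.001, 0, 0, -8], [1, 0.125, 0.038, -0.001, 0, 0, -12], [1, 0.155, 0.047, -0.001, 0, 0, -14], [1, 0.17, 0.052, -0.001, 0, 0, -14.7]]
  ]
}}

```text
time_s: 17.3
tool_pos: [0.5552, 0.2398, 0.2389]
eef_rot: [-1.568, -2.722, -0.0]
force: [-0.2, -0.8, -1.3]
opening: 0.106
grip_force: 58.7
```

```bash
python3 go.py .5541 .2389 .0775 30.1
```

```text
pos [0.5552 0.2398 0.2389] t 17.3 q [-0.83  0.34  0.39  1.8  -0.15  1.03  0.15] open 0.106 grip 58.7 F [-0.2 -0.8 -1.3]
shift mm [ -0.2  -1.4 161.4] turn deg [-0.01 -0.01 -0.01]
```

Request:
{"fn": "move_arm", "kwargs": {
  "moves": [
    [[1, 0.002, 0, 0.03, 0, 0, 0], [1, 0.002, 0, 0.07, 0, 0, 0], [1, 0.002, 0, 0.11, 0, 0, 0], [1, 0.002, 0, 0.135, 0, 0, 0], [1, 0.002, 0, 0.145, 0, 0, 0]]
  ]
}}

```text
time_s: 17.8
tool_pos: [0.5539, 0.2369, 0.0916]
eef_rot: [-1.575, -2.717, 0.006]
force: [0.5, -0.1, -0.5]
opening: 0.103
grip_force: 58.7
```

Request:
{"fn": "move_arm", "kwargs": {
  "moves": [
    [[1, 0, 0, 0.007, 0, 0, 0], [1, 0, 0, 0.013, 0, 0, 0], [1, 0, 0, 0.0155, 0, 0, 0], [1, 0, 0, 0.0155, 0, 0, 0]]
  ]
}}

```text
time_s: 18.2
tool_pos: [0.555, 0.2387, 0.0788]
eef_rot: [1.573, 2.719, 0.001]
force: [0.1, 0.4, -0.8]
opening: 0.107
grip_force: 58.7
```

```bash
python3 go.py .5541 .2389 .0777 30.1
```

```text
pos [0.555  0.2387 0.0788] t 18.2 q [-0.76  0.53  0.33  1.92 -0.25  0.73  0.23] open 0.107 grip 58.7 F [ 0.1  0.4 -0.8]
shift mm [ 0.6 -0.6  1.1] turn deg [ 0.04 -0.   -0.21]
```

Request:
{"fn": "move_arm", "kwargs": {
  "moves": [
    [[1, 0, 0, 0.001, 0, 0, 0], [1, 0, 0, 0.0015, 0, 0, 0], [1, 0, 0, 0.0015, 0, 0, 0]]
  ]
}}

```text
time_s: 18.5
tool_pos: [0.5553, 0.2388, 0.0782]
eef_rot: [1.573, 2.719, 0.002]
force: [-2.4, -1.0, 11.7]
opening: 0.11
grip_force: 60.3
```

Request:
{"fn": "move_arm", "kwargs": {
  "moves": [
    [[0.6, 0, 0, 0, 0, 0, 0], [0.3, 0, 0, 0, 0, 0, 0], [-0.2, 0, 0, 0, 0, 0, 0], [-0.5, 0, 0, 0, 0, 0, 0], [-1, 0, 0, -0.005, 0, 0, 0]]
  ]
}}

```text
time_s: 19.0
tool_pos: [0.5543, 0.2384, 0.0814]
eef_rot: [-1.573, -2.719, 0.002]
force: [1.1, 0.4, -0.9]
opening: 0.845
grip_force: 0.0
```

```bash
python3 go.py .5485 -.1145 .24 -4.9
```

```text
pos [0.5543 0.2384 0.0814] t 19.0 q [-0.77  0.53  0.33  1.92 -0.25  0.74  0.23] open 0.845 grip 0.0 F [ 1.1  0.4 -0.9]
shift mm [-303.  -181.2 -158.3] turn deg [-6.000e-02  2.000e-02  3.481e+01]
```

Request:
{"fn": "move_arm", "kwargs": {
  "moves": [
    [[-1, 0, 0, -0.045, 0, 0, 0], [-1, 0, 0, -0.09, 0, 0, 0], [-1, -0.017, -0.01, -0.13, 0, 0, 3], [-1, -0.052, -0.031, -0.15, 0, 0, 9], [-1, -0.092, -0.055, -0.158, 0, 0, 15]]
  ]
}}

```text
time_s: 19.5
tool_pos: [0.5536, 0.1314, 0.2426]
eef_rot: [1.916, 2.488, 0.006]
force: [0.9, -1.0, -0.2]
opening: 1.002
grip_force: 0.0
```

```bash
python3 go.py .5485 -.1145 .24 -4.9
```

```text
pos [0.5536 0.1314 0.2426] t 19.5 q [-0.76  0.28  0.5   1.88 -0.16  1.02  0.07] open 1.002 grip 0.0 F [ 0.9 -1.  -0.2]
shift mm [-236.5  -67.7    2.1] turn deg [ 0.2  -0.11 19.69]
```

Request:
{"fn": "move_arm", "kwargs": {
  "moves": [
    [[-1, -0.046, -0.013, 0, 0, 0, 4], [-1, -0.093, -0.027, 0, 0, 0, 8], [-1, -0.14, -0.04, 0, 0, 0, 12], [-1, -0.186, -0.053, 0, 0, 0, 16], [-1, -0.232, -0.066, 0, 0, 0, 19.7]]
  ]
}}

```text
time_s: 20.0
tool_pos: [0.5484, -0.1116, 0.2404]
eef_rot: [2.315, 2.123, 0.001]
force: [0.6, 0.2, 0.4]
opening: 1.0
grip_force: 0.0
```

```bash
python3 go.py .5485 -.1145 .0775 -4.9
```

```text
pos [ 0.5484 -0.1116  0.2404] t 20.0 q [-0.46  0.29  0.66  1.91 -0.21  1.01  0.21] open 1.0 grip 0.0 F [0.6 0.2 0.4]
shift mm [ -2.9   0.3 162.9] turn deg [ 0.04 -0.03 -0.06]
```

Request:
{"fn": "move_arm", "kwargs": {
  "moves": [
    [[-1, -0.005, 0, 0.03, 0, 0, 0], [-1, -0.005, 0, 0.07, 0, 0, 0], [-1, -0.005, 0, 0.1, 0, 0, 0], [-1, -0.005, 0, 0.12, 0, 0, 0], [-1, -0.005, 0, 0.125, 0, 0, 0]]
  ]
}}

```text
time_s: 20.5
tool_pos: [0.5472, -0.1147, 0.1131]
eef_rot: [-2.311, -2.125, 0.004]
force: [0.7, 0.2, 1.4]
opening: 1.003
grip_force: 0.0
```

```bash
python3 go.py .5485 -.1145 .0775 -4.9
```

```text
pos [ 0.5472 -0.1147  0.1131] t 20.5 q [-0.36  0.46  0.57  2.01 -0.35  0.77  0.34] open 1.003 grip 0.0 F [0.7 0.2 1.4]
shift mm [ 0.3  1.4 35.6] turn deg [-0.17  0.02  0.09]
```

Request:
{"fn": "move_arm", "kwargs": {
  "moves": [
    [[-1, 0, 0, 0.015, 0, 0, 0], [-1, 0, 0, 0.03, 0, 0, 0], [-0.4, 0, 0, 0.037, 0, 0, 0], [0.3, 0, 0, 0.037, 0, 0, 0], [1, 0, 0, 0.037, 0, 0, 0]]
  ]
}}

```text
time_s: 21.0
tool_pos: [0.5485, -0.1149, 0.0781]
eef_rot: [2.313, 2.126, 0.0]
force: [0.6, 0.5, -0.8]
opening: 0.513
grip_force: 0.0
```

Request:
{"fn": "move_arm", "kwargs": {
  "moves": [
    [[1, 0, 0, 0, 0, 0, 0], [1, 0, 0, 0, 0, 0, 0], [1, 0, 0, 0, 0, 0, 0], [1, 0, 0, 0, 0, 0, 0], [1, 0, 0, 0, 0, 0, 0]]
  ]
}}

```text
time_s: 21.5
tool_pos: [0.5487, -0.1148, 0.0782]
eef_rot: [2.312, 2.126, 0.001]
force: [-0.9, -0.5, 7.3]
opening: 0.106
grip_force: 58.8
```

Request:
{"fn": "move_arm", "kwargs": {
  "moves": [
    [[1, 0, 0, -0.01, 0, 0, 0], [1, 0, 0, -0.04, 0, 0, 0], [1, 0, 0, -0.08, 0, 0, 0], [1, 0, 0, -0.12, 0, 0, 0], [1, 0.02, 0, -0.16, 0, 0, -2]]
  ]
}}

```text
time_s: 22.0
tool_pos: [0.5491, -0.0972, 0.24]
eef_rot: [2.279, 2.162, -0.002]
force: [1.8, 0.9, -1.4]
opening: 0.105
grip_force: 58.7
```

```bash
python3 go.py .521 .296 .24 30.1
```

```text
pos [ 0.5491 -0.0972  0.24  ] t 22.0 q [-0.49  0.29  0.66  1.91 -0.21  1.01  0.21] open 0.105 grip 58.7 F [ 1.8  0.9 -1.4]
shift mm [391.1 -48.8  -0.5] turn deg [-3.000e-02  7.000e-02 -3.312e+01]
```

Request:
{"fn": "move_arm", "kwargs": {
  "moves": [
    [[1, 0.04, -0.005, 0, 0, 0, -3], [1, 0.085, -0.01, 0, 0, 0, -6], [1, 0.13, -0.016, 0, 0, 0, -10], [1, 0.175, -0.022, 0, 0, 0, -14], [1, 0.22, -0.027, 0, 0, 0, -18]]
  ]
}}

```text
time_s: 22.5
tool_pos: [0.5331, 0.1278, 0.2385]
eef_rot: [1.905, 2.498, 0.0]
force: [-0.4, -0.1, -1.9]
opening: 0.107
grip_force: 58.9
```

```bash
python3 go.py .521 .296 .24 30.1
```

```text
pos [0.5331 0.1278 0.2385] t 22.5 q [-0.78  0.25  0.51  1.93 -0.14  1.    0.06] open 0.107 grip 58.9 F [-0.4 -0.1 -1.9]
shift mm [165.4  32.9  -1.5] turn deg [ 2.000e-02 -1.000e-02 -1.475e+01]
```

Request:
{"fn": "move_arm", "kwargs": {
  "moves": [
    [[1, 0.042, 0.008, -0.001, 0, 0, -4], [1, 0.085, 0.017, -0.001, 0, 0, -8], [1, 0.125, 0.025, -0.001, 0, 0, -12], [1, 0.153, 0.03, -0.001, 0, 0, -14], [1, 0.166, 0.033, -0.001, 0, 0, -14.7]]
  ]
}}

```text
time_s: 23.0
tool_pos: [0.5213, 0.2977, 0.2389]
eef_rot: [-1.568, -2.722, 0.0]
force: [0.6, -0.1, -2.1]
opening: 0.104
grip_force: 59.0
```

```bash
python3 go.py .521 .296 .0777 30.1
```

```text
pos [0.5213 0.2977 0.2389] t 23.0 q [-0.94  0.33  0.39  1.81 -0.15  1.03  0.03] open 0.104 grip 59.0 F [ 0.6 -0.1 -2.1]
shift mm [ -1.4  -1.  161.2] turn deg [-0.02 -0.01 -0.  ]
```

Request:
{"fn": "move_arm", "kwargs": {
  "moves": [
    [[1, 0.001, 0, 0.03, 0, 0, 0], [1, 0.001, 0, 0.07, 0, 0, 0], [1, 0.001, 0, 0.11, 0, 0, 0], [1, 0.001, 0, 0.135, 0, 0, 0], [1, 0.001, 0, 0.145, 0, 0, 0]]
  ]
}}

```text
time_s: 23.5
tool_pos: [0.5209, 0.2941, 0.0916]
eef_rot: [-1.576, -2.717, 0.006]
force: [0.1, 0.3, -2.2]
opening: 0.105
grip_force: 58.8
```

Request:
{"fn": "move_arm", "kwargs": {
  "moves": [
    [[1, 0, 0, 0.007, 0, 0, 0], [1, 0, 0, 0.013, 0, 0, 0], [1, 0, 0, 0.0155, 0, 0, 0], [1, 0, 0, 0.0155, 0, 0, 0]]
  ]
}}

```text
time_s: 23.9
tool_pos: [0.5219, 0.2961, 0.0788]
eef_rot: [1.573, 2.719, 0.001]
force: [-0.1, -0.4, -2.4]
opening: 0.106
grip_force: 58.8
```

```bash
python3 go.py .521 .296 .0777 30.1
```

```text
pos [0.5219 0.2961 0.0788] t 23.9 q [-0.87  0.53  0.33  1.93 -0.25  0.72  0.12] open 0.106 grip 58.8 F [-0.1 -0.4 -2.4]
shift mm [ 0.3 -0.8  1.1] turn deg [ 0.04 -0.01 -0.2 ]
```

Request:
{"fn": "move_arm", "kwargs": {
  "moves": [
    [[1, 0, 0, 0.001, 0, 0, 0], [1, 0, 0, 0.0015, 0, 0, 0], [1, 0, 0, 0.0015, 0, 0, 0]]
  ]
}}

```text
time_s: 24.2
tool_pos: [0.5221, 0.2962, 0.0782]
eef_rot: [1.573, 2.719, 0.002]
force: [-4.4, -2.7, 13.3]
opening: 0.108
grip_force: 60.5
```

Request:
{"fn": "move_arm", "kwargs": {
  "moves": [
    [[0.6, 0, 0, 0, 0, 0, 0], [0.3, 0, 0, 0, 0, 0, 0], [-0.2, 0, 0, 0, 0, 0, 0], [-0.5, 0, 0, 0, 0, 0, 0], [-1, 0, 0, -0.005, 0, 0, 0]]
  ]
}}

```text
time_s: 24.7
tool_pos: [0.5213, 0.2957, 0.0814]
eef_rot: [-1.573, -2.719, 0.002]
force: [0.7, 0.5, -0.0]
opening: 0.85
grip_force: 0.0
```

Request:
{"fn": "move_arm", "kwargs": {
  "moves": [
    [[-1, 0, 0, -0.045, 0, 0, 0], [-1, 0, 0, -0.09, 0, 0, 0], [-1, 0, 0, -0.13, 0, 0, 0], [-1, 0.03, 0, -0.16, 0, 0, 0], [-1, 0.07, 0, -0.17, 0, 0, 0]]
  ]
}}

```text
time_s: 25.2
tool_pos: [0.4885, 0.3561, 0.256]
eef_rot: [1.578, 2.714, 0.007]
force: [0.8, 0.3, 0.7]
opening: 1.001
grip_force: 0.0
```

Request:
{"fn": "move_arm", "kwargs": {
  "moves": [
    [[-1, 0.04, 0, 0, 0, 0, 0], [-1, 0.08, 0, 0, 0, 0, 0], [-1, 0.12, 0, 0, 0, 0, 0], [-1, 0.15, 0, 0, 0, 0, 0], [-1, 0.15, 0, 0, 0, 0, 0]]
  ]
}}

```text
time_s: 25.7
tool_pos: [0.4085, 0.4907, 0.2516]
eef_rot: [-1.564, -2.723, -0.0]
force: [-0.1, -0.3, -1.0]
opening: 1.0
grip_force: 0.0
```

```bash
python3 - <<'E'
from h import *
T=read_camera("top"); S=read_camera("scene"); cs=cloud(S)
cv2.imwrite('pics/end.png',cv2.hconcat([cv2.resize(T['frame'][145:250,170:310],None,fx=2.8,fy=2.8),cv2.resize(S['frame'][110:215,340:480],None,fx=2.8,fy=2.8)]))
for n,x,y in(("red",.6202,.1247),("green",.5871,.1818),("blue",.5541,.2389),("yellow",.521,.296)):
    q=cs[np.hypot(cs[...,0]-x,cs[...,1]-y)<.025]; q=q[q[:,2]>.058]; print(n,len(q),q.mean(0).round(4)-[x,y,0],q[:,2].max())
E
```

```text
red 72 [ 0.0065 -0.0044  0.0762] 0.08902480411691416
green 67 [ 0.005  -0.0029  0.0752] 0.08965053462089267
blue 58 [ 0.0064 -0.0035  0.0761] 0.08857066928536106
yellow 58 [ 0.0054 -0.0018  0.0755] 0.08972760747233077
```

View pics/end.png

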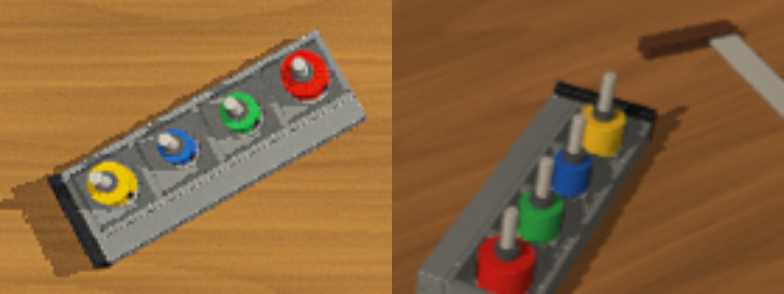

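All four saws stand upright in the right pockets: yellow next to the black end at (112,183), then blue (177,147), green (240,112) and red (304,75). The shank tops are at about 89 mm, so they are on the pocket floors, and the arm is clear.

```bash
python3 -c "
from plant import ticket; print(ticket.close_job())"
```

```text
the job is handed in; nothing more can be done
None
```

All four hole saws stand upright in the grey tray in reverse order (from the black end: yellow, blue, green, red), checked with both cameras; I handed the job in at about 26 s, but no verdict came back.

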